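Press the bearing cap home with a bush as drift

TASK

One of the two bearing housings has its cap fully home; on the other the cap is still standing proud. Pick up the tall bush with the slim neck and, using it as a drift, press the proud cap straight down with it until it snaps fully home, flange flat on the housing; never push the cap with the gripper itself. Then stand the tall bush upright on the bench again and let go of it.

Things in the scene. Friction and masses are not known exactly. Their poses are not given: they have to be found in the camera images.
- tall_bush: The drift: grey turned bush standing on the bench, 70 mm tall, 0.2 kg; the other bushes are 52 to 54 mm tall with thicker necks. Origin at the centre of its underside, z up. Flat round foot 34 mm across up to 31 mm high, flange 53 mm across from 31 to 39 mm, straight round neck 25 mm across from 39 to 70 mm, where it is grasped. It may stand left or right of the housings.
- cap: The proud cap, dark steel: flange 60 mm across, 6 mm thick, flat top, on a tapered barrel 50 mm across, 18 mm long. Origin at the centre of the barrel's underside, z up; top 24 mm above it. Starts centred in the bore on four sprung balls, 10 mm gap under the flange. Pressing takes 6 to 12 N, then it snaps down and stays: home, the flange lies on the housing, origin 30 mm above the bench.
- housing: Aluminium housing under the proud cap, fixed to the bench: block 76 x 76 mm on a base plate 78 x 118 x 12 mm, top face 48 mm above the bench, round bore 52 mm across, 28 mm deep in its middle. Origin at the centre of its underside, z up. A second, identical housing with its cap already home is a bystander. Crates and, at the right, a tall carton stand behind; stay in front.
Not all that is in view belongs to the job. What is shaped like the tall_bush but purple is not meant.

How it is judged:
By the outcome, as a careful person would: the job done as asked, in the order asked, and still so for the second after the job is handed in, with the robot touching nothing.
It also fails if it takes over 48 s, if anything falls off the work surface, if the arm or the gripper's body presses on something with over 40 N, if the wrist force passes 120 N, or if a joint passes its speed limit or range.

ROBOT

A 6-joint arm with a two-finger parallel gripper is mounted at the origin on a cart in front of the work surface, level with it; the furniture and walls round the work are solid. World frame = base frame: x ahead of the robot, y to its left, z up, the work surface at z = 0. Lengths are in m, angles in degrees, forces in N, time in s.
With the tool pointing down it reaches from about 0.25 to 0.725 m from the base axis. Payload 9.7 kg.
Tool frame: the origin (TCP) lies midway between the tips of the shut fingers; the grasp point (between the pads) lies 19 mm behind it (bot.hold_point_z is the distance from the TCP to the grasp point, in m); z points along the fingers, y is the line along which they close (so a half turn about z gives the same grasp; the last joint's range is limited). The gripper opens to 85 mm and grips with 20 to 120 N. Pads are 22 mm wide; open, the fingers measure 114 mm over their backs; the gripper's body (76 mm by 85 mm) begins 54 mm behind the grasp point. The pads swing forward as they close: fully open they stand 13 mm farther back than shut.
Start: joints at [-67.323, 4.979, 10.078, 95.1, 0, 90], TCP at [0.212, -0.507, 0.231] pointing down, gripper open.
Joint ranges: [-179.16, 179.16], [-48.56, 103.87], [-65.8, 70.77], [-126.05, 130.52], [-82.76, 87.17], [-180, 180]. Speed limits (degrees/s): [127.2, 127.2, 147.25, 180, 180, 180].

INTERFACE

Orientations are given as [roll, pitch, yaw] about the fixed x, y, z axes, in that order (R = Rz(yaw) Ry(pitch) Rx(roll)).
In Python, from workcell import bot gives the robot as it stands.
- The arm moves only by the tool play_rows, never from a script. Its argument "steps" is a list that holds one entry, the list of rows, each a list of 4 numbers: the shift along the tool's x, y, z in m, then the turn about the tool's z in rad. In form: [[[tx, ty, tz, yaw], ...]]. A call has exactly 5 rows; each row shifts and turns the commanded pose from where the row before left it, along the tool's axes as they then stand; what a row does not reach is not made up. A row lasts 1/12 s, in which the tool goes at most 41.7 mm and 7.16 degrees, less where a joint would pass 70% of its speed; a pose out of reach is approached as far as the arm can. A call is refused whole if a number of a shift passes 0.0417 or a number of a turn 0.125, either way. A call with a gripper value outside its range is refused whole. "gripper" is the finger opening in m, from 0 to 0.0854, set as the call begins (left out, the last holds). The fingers move at their own pace and stop on an object; "squeeze" is the grip in N (left out, the last holds). Time passes only in rows, so rows that do not move let the fingers close, or fill a call up. It gives the time, the measured TCP pose, the force, the opening and the grip force at its end, in the units of the state.
- bot.get_obs(): the state, without advancing time (a new reading comes with each control period).
- bot.camera(name): name is "scene" or "top"; returns a dict with "img" (480x640x3 uint8, blue, green, red), "vfov" (degrees; the focal length in pixels is half the picture's height over the tangent of half this angle, whatever the lens; pixels are square), "cx", "cy" (the principal point, pixels), "D" ([k1, k2, p1, p2, k3] as OpenCV has them; the pictures are not rectified), "xyz" and "attitude" of the camera in the world. Camera axes: x right, y down, z forward; pixel columns grow to the right and rows downward; lengths in m; the calibration is good to about 2 mm. A picture is of the moment at which its call begins. There is no depth.
- bot.job_done(): hands the job in; it is judged then, once.
The state is a dict: "time": time; "q": joint angles; "qd": joint speeds; "joint_efforts": joint torques, N m; "ee_pos": TCP position; "tcp_rot": TCP orientation; "wrist_force": force on the tool from outside, world axes, zero at the start; "torque": the same for the moment, N m; "opening": finger opening in m; "grasp_force": force on a finger pad.
Only numpy, scipy, OpenCV 4.12 (cv2) and the standard library are available. Lean on these libraries where they do the work, as an engineer would, in place of code of your own. Each camera call takes 0.05 s, during which the arm holds its last target. There are 200 camera calls.

## Working session

There is one attempt and no reset: what is moved stays moved. The work goes in short steps, Python scripts to look and compute and a tool call to move; the robot and the scene stay as the last step left them, time stands still between calls to the robot, and variables do not carry over. Pictures are saved under pics/ and viewed, at most 10 in all, crops included, and the job is handed in when it is done.

Besides the shell and the picture viewer there is one more tool, called after ">>>" by a JSON object that holds its "api" and its "payload", one argument or row to a line. play_rows: Moves the arm, as the interface text tells. Its arguments: {"type":"object","properties":{"steps":{"type":"array","items":{"type":"array","items":{"type":"array","items":{"type":"number"}}}},"gripper":{"type":"number"},"squeeze":{"type":"number"}},"required":["steps"]}

```bash
mkdir -p pics; cat > h.py <<'E'
import numpy as np, cv2
from scipy.spatial.transform import Rotation as R
from workcell import bot
def K(c):
    f=240/np.tan(np.radians(c["vfov"])/2); return np.array([[f,0,c["cx"]],[0,f,c["cy"]],[0,0,1.]])
def rot(c):
    a=np.array(c["attitude"],float); return a if a.shape==(3,3) else R.from_euler("xyz",a,degrees=True).as_matrix()
def ray(c,uv,z):
    p=cv2.undistortPoints(np.array(uv,float).reshape(-1,1,2),K(c),np.array(c["D"],float)).reshape(-1,2)
    d=np.c_[p,np.ones(len(p))]@rot(c).T; o=np.array(c["xyz"]); return o+d*((z-o[2])/d[:,2])[:,None]
def proj(c,X):
    r=rot(c).T; return cv2.projectPoints(np.array(X,float).reshape(-1,3),cv2.Rodrigues(r)[0],-r@np.array(c["xyz"]),K(c),np.array(c["D"],float))[0].reshape(-1,2)
E
python3 - <<'E'
from h import *
for n in("scene","top"):
    c=bot.camera(n); cv2.imwrite(f"pics/{n}0.png",c["img"]); print({k:v for k,v in c.items() if k!="img"})
print(bot.get_obs())
E
```

```text
{'vfov': 50.95017164275011, 'cx': 316.40315882796153, 'cy': 236.18741463618505, 'D': array([0.00384711, 0.        , 0.        , 0.        , 0.        ]), 'xyz': array([0.02266556, 0.90505604, 0.5151302 ]), 'attitude': array([-116.21090779,    0.49719215, -146.79051465])}
{'vfov': 52.70765132920554, 'cx': 321.03196680205224, 'cy': 244.93394352845647, 'D': array([-0.10568618,  0.        ,  0.        ,  0.        ,  0.        ]), 'xyz': array([0.49122308, 0.11655455, 1.2773746 ]), 'attitude': array([-177.13210214,   -0.51055062,  -90.9851742 ])}
{'time': 0.1, 'q': array([-6.73217349e+01,  5.00725169e+00,  1.00413212e+01,  9.50999937e+01,
        2.84266608e-04,  8.99996734e+01]), 'qd': array([-0.13841863, -0.0448637 ,  0.05730485, -0.03633592,  0.06096401,
        0.03594158]), 'joint_efforts': array([ 6.41893757e-05, -5.21560299e+01,  4.65655160e+01,  1.60016032e-02,
        3.70498879e-05, -3.98808922e-06]), 'ee_pos': array([ 0.21198167, -0.50729529,  0.2306815 ]), 'tcp_rot': array([-1.79934076e+02, -2.84642254e-04,  2.26785914e+01]), 'wrist_force': array([-0.27940793,  0.19385134,  0.36742582]), 'torque': array([-0.00168574, -0.032071  ,  0.03288143]), 'grasp_force': 0.0, 'opening': 0.08558098001197552}
```

View pics/scene0.png

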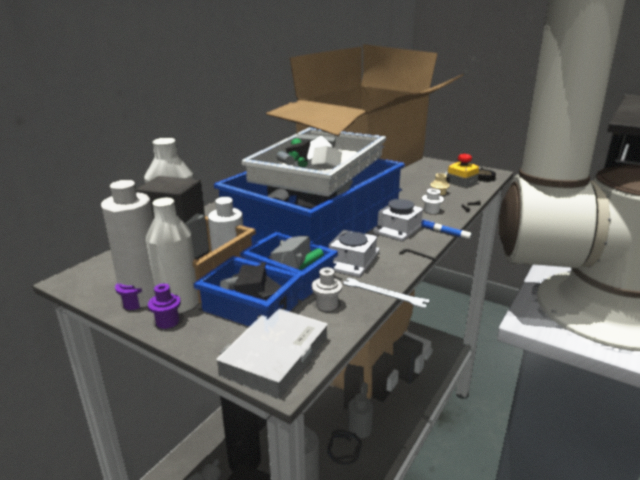

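View pics/top0.png

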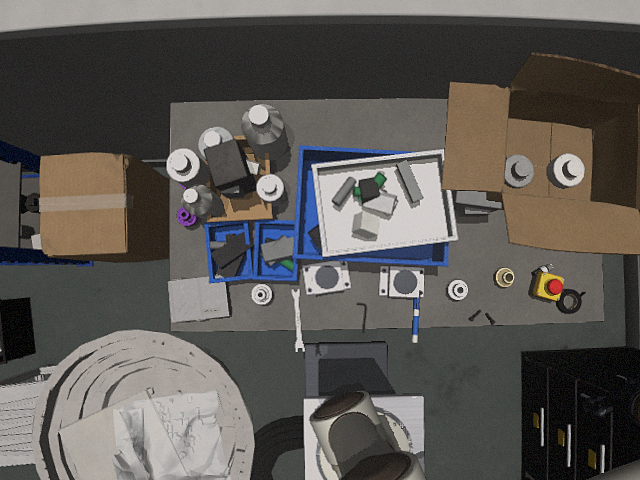

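The top view shows bushes at about (261,295) and (457,290), and housings at (327,278) and (403,282). The scene view shows the same bushes at (327,290) and (432,200), and the housings at (353,250) and (401,218). I'll zoom in to identify the proud cap and the tall bush.

```bash
python3 - <<'E'
from h import *
s=cv2.imread("pics/scene0.png");t=cv2.imread("pics/top0.png")
a=cv2.resize(s[180:320,300:460],(640,560),interpolation=cv2.INTER_CUBIC)[:, :]
cv2.imwrite("pics/z1.png",a)
cv2.imwrite("pics/z2.png",cv2.resize(t[250:330,235:495],None,fx=3,fy=3,interpolation=cv2.INTER_CUBIC))
S=bot.camera("scene");T=bot.camera("top")
for n,uv in dict(L=(261,295),R=(457,290),HL=(327,278),HR=(403,282)).items():
    for z in(.053,.07): 
        p=ray(T,[uv],z)[0]; print(n,z,p.round(3),proj(S,[p,[p[0],p[1],0]]).round(1).tolist())
E
```

```text
L 0.053 [0.429 0.258 0.053] [[327.0, 280.0], [327.0, 305.1]]
L 0.07 [0.429 0.256 0.07 ] [[327.2, 271.0], [327.2, 304.4]]
R 0.053 [ 0.432 -0.24   0.053] [[431.7, 192.4], [429.7, 211.9]]
R 0.07 [ 0.432 -0.235  0.07 ] [[431.2, 186.6], [428.7, 212.5]]
HL 0.053 [0.469 0.091 0.053] [[353.8, 238.8], [353.2, 261.4]]
HL 0.07 [0.469 0.091 0.07 ] [[353.8, 231.3], [353.0, 261.4]]
HR 0.053 [ 0.455 -0.101  0.053] [[399.7, 208.9], [398.3, 229.5]]
HR 0.07 [ 0.455 -0.098  0.07 ] [[399.4, 202.5], [397.5, 229.9]]
```

View pics/z1.png

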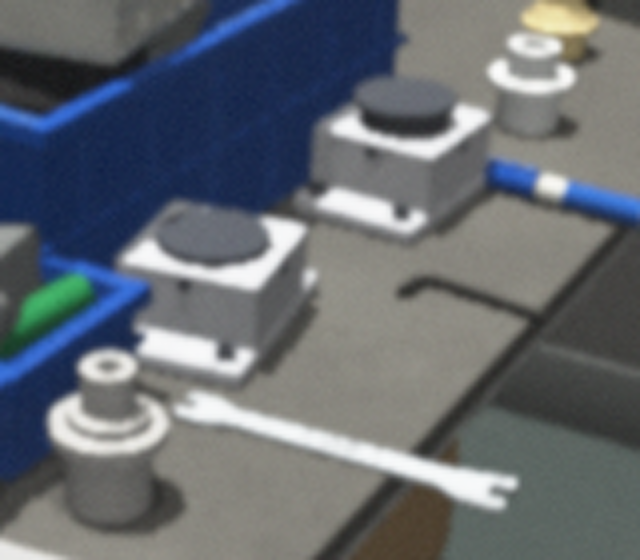

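View pics/z2.png

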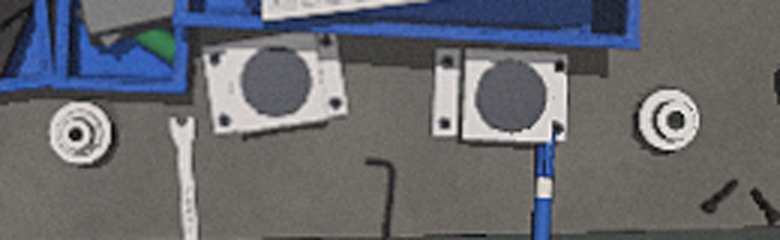

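The right-hand housing (401,218 in the scene view) has the proud cap. The left bush's neck top is at scene (327,271), which fits a 70 mm height, so it is the tall one. The right bush fits 53 mm. Next I'll measure positions.

```bash
cat >> h.py <<'E'
def blobs(img,lo,hi,box):
    x0,y0,x1,y1=box; g=cv2.resize(img[y0:y1,x0:x1],None,fx=4,fy=4,interpolation=cv2.INTER_CUBIC)
    m=cv2.inRange(cv2.cvtColor(g,cv2.COLOR_BGR2GRAY),lo,hi)
    m=cv2.morphologyEx(m,cv2.MORPH_OPEN,np.ones((5,5)))
    o=[]
    for k in cv2.findContours(m,cv2.RETR_EXTERNAL,cv2.CHAIN_APPROX_NONE)[0]:
        if cv2.contourArea(k)>600:
            (u,v),ax,_=cv2.fitEllipse(cv2.convexHull(k)); o.append((x0+(u+.5)/4-.5,y0+(v+.5)/4-.5,ax[0]/4,ax[1]/4))
    return o
def tri(S,s,T,t):
    a=[]
    for c,uv in((S,s),(T,t)):
        o=np.array(c["xyz"]);d=ray(c,[uv],0)[0]-o;a.append((o,d/np.linalg.norm(d)))
    (o1,d1),(o2,d2)=a;q=np.linalg.lstsq(np.c_[d1,-d2],o2-o1,rcond=None)[0]
    p,r=o1+q[0]*d1,o2+q[1]*d2;return (p+r)/2,np.linalg.norm(p-r)
E
python3 - <<'E'
from h import *
S=bot.camera("scene");T=bot.camera("top")
for b in blobs(T["img"],160,255,(245,278,280,312)): print("bush",np.round(b,2),ray(T,[b[:2]],.039)[0].round(4))
for b in blobs(T["img"],20,110,(388,265,421,296)): print("cap",np.round(b,2),ray(T,[b[:2]],.064)[0].round(4))
for b in blobs(S["img"],150,255,(315,264,340,276)): print("necktop scene",np.round(b,2),ray(S,[b[:2]],.07)[0].round(4))
for b in blobs(S["img"],20,95,(386,196,416,216)): print("cap scene",np.round(b,2),ray(S,[b[:2]],.064)[0].round(4))
for n,s,t in(("crate R",(404,162),(447,264)),("tray R",(385,140),(457,240)),("tray L",(317,178),(322,257)),("crate L",(312,208),(297,260)),("bin R",(336,247),(296,280)),("binL R",(294,290),(254,281))): p,e=tri(S,s,T,t);print(n,p.round(3),round(e,3))
E
```

```text
bush [261.17 293.79  20.43  20.52] [0.4309 0.2593 0.039 ]
cap [404.85 281.47  23.12  24.59] [ 0.4564 -0.1042  0.064 ]
cap [398.35 273.44  26.16  47.91] [ 0.4769 -0.0882  0.064 ]
necktop scene [326.65 271.38   8.56  14.74] [0.4295 0.2578 0.07  ]
cap scene [401.18 208.34  10.61  23.44] [ 0.4432 -0.0824  0.064 ]
cap scene [388.43 199.93  10.12  21.27] [ 0.49  -0.113  0.064]
crate R [ 0.495 -0.195  0.134] 0.005
tray R [ 0.552 -0.207  0.177] 0.0
tray L [0.529 0.111 0.179] 0.025
crate L [0.517 0.165 0.137] 0.008
bin R [0.465 0.168 0.069] 0.001
binL R [0.471 0.284 0.031] 0.019
```

>>> {"api": "play_rows", "payload": {
  "steps": [
    [[0, 0, 0, 0.0792], [0, 0, 0, 0.0792], [0, 0, 0, 0.0792], [0, 0, 0, 0.0792], [0, 0, 0, 0.0792]]
  ],
  "gripper": 0.06
}}

```text
time: 0.72
ee_pos: [0.212, -0.5075, 0.2312]
tcp_rot: [-180.0, 0.0, -0.2]
wrist_force: [-0.1, -0.8, -0.8]
opening: 0.0601
grasp_force: 0.0
```

>>> {"api": "play_rows", "payload": {
  "steps": [
    [[0.0087, -0.0306, 0, 0], [0.0087, -0.0306, 0, 0], [0.0087, -0.0306, 0, 0], [0.0087, -0.0306, 0, 0], [0.0087, -0.0306, 0, 0]]
  ]
}}

```text
time: 1.13
ee_pos: [0.2556, -0.3531, 0.2312]
tcp_rot: [-180.0, -0.0, -0.0]
wrist_force: [0.9, 0.5, 0.4]
opening: 0.0601
grasp_force: 0.0
```

>>> {"api": "play_rows", "payload": {
  "steps": [
    [[0.0087, -0.0306, 0, 0], [0.0087, -0.0306, 0, 0], [0.0087, -0.0306, 0, 0], [0.0087, -0.0306, 0, 0], [0.0087, -0.0306, 0, 0]]
  ]
}}

```text
time: 1.55
ee_pos: [0.2991, -0.2001, 0.2314]
tcp_rot: [180.0, -0.0, -0.0]
wrist_force: [0.8, -0.4, 0.2]
opening: 0.0596
grasp_force: 0.0
```

>>> {"api": "play_rows", "payload": {
  "steps": [
    [[0.0087, -0.0306, 0, 0], [0.0087, -0.0306, 0, 0], [0.0087, -0.0306, 0, 0], [0.0087, -0.0306, 0, 0], [0.0087, -0.0306, 0, 0]]
  ]
}}

```text
time: 1.97
ee_pos: [0.3426, -0.047, 0.2315]
tcp_rot: [180.0, -0.0, -0.0]
wrist_force: [0.4, -0.6, 0.1]
opening: 0.06
grasp_force: 0.0
```

>>> {"api": "play_rows", "payload": {
  "steps": [
    [[0.0087, -0.0306, 0, 0], [0.0087, -0.0306, 0, 0], [0.0087, -0.0306, 0, 0], [0.0087, -0.0306, 0, 0], [0.0087, -0.0306, 0, 0]]
  ]
}}

```text
time: 2.38
ee_pos: [0.387, 0.0407, 0.2332]
tcp_rot: [-177.1, 0.0, 3.9]
wrist_force: [-0.5, -0.1, 0.1]
opening: 0.0599
grasp_force: 0.0
```

>>> {"api": "play_rows", "payload": {
  "steps": [
    [[0.0087, -0.0306, 0, 0], [0.0087, -0.0306, 0, 0], [0.0087, -0.0306, 0, 0], [0.0087, -0.0306, 0, 0], [0.0087, -0.0306, 0, 0]]
  ]
}}

```text
time: 2.8
ee_pos: [0.4249, 0.1087, 0.2451]
tcp_rot: [-173.3, 0.1, 10.0]
wrist_force: [-0.8, -0.0, -0.0]
opening: 0.06
grasp_force: 0.0
```

>>> {"api": "play_rows", "payload": {
  "steps": [
    [[0, 0, 0.03, 0], [0, 0, 0.03, 0], [0, 0, 0.03, 0], [0, 0, 0.02, 0], [0, 0, 0.01, 0]]
  ]
}}

```text
time: 3.22
ee_pos: [0.4221, 0.1139, 0.1231]
tcp_rot: [-173.0, 0.3, 10.6]
wrist_force: [-0.9, -0.2, -0.4]
opening: 0.0601
grasp_force: 0.0
```

```bash
python3 - <<'E'
from h import *
S=bot.camera("scene");print(bot.get_obs()["ee_pos"])
print(proj(S,[.4564,-.1042,.064]))
cv2.imwrite("pics/g1.png",cv2.resize(S["img"][190:330,240:420],None,fx=4,fy=4,interpolation=cv2.INTER_CUBIC))
E
```

```text
[0.42192336 0.11378116 0.12263814]
[[399.90003826 204.02944571]]
```

View pics/g1.png

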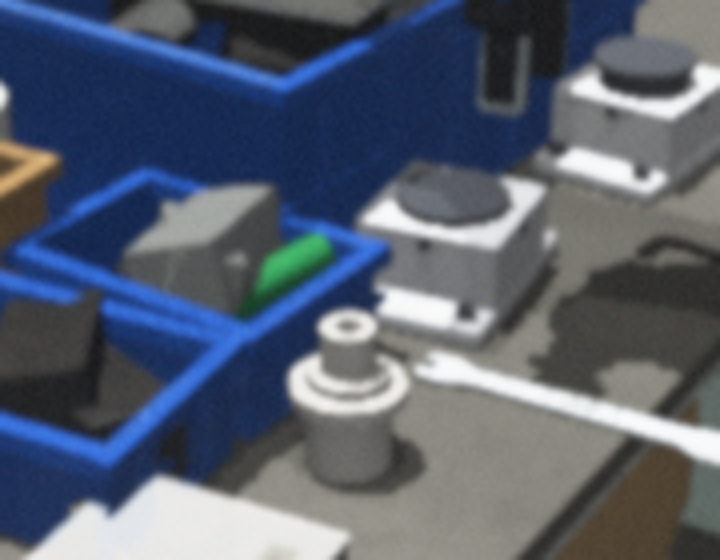

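The picture shows the gripper short of the bush: its fingers are near the big crate at about (505,70) in the crop. The arm was stopped by something, so I'll check the joints.

```bash
python3 - <<'E'
from h import *
o=bot.get_obs()
for k in("time","q","qd","joint_efforts","ee_pos","tcp_rot","wrist_force"): print(k,np.round(o[k],3))
E
```

```text
time 3.267
q [ 10.527 -11.211 -17.647  83.871   7.01  179.946]
qd [-0.268 -0.515  3.301  3.223 -0.243 -0.06 ]
joint_efforts [-5.6000e-02 -3.9264e+01  5.2079e+01 -3.8000e-02  4.4400e-01  1.0000e-03]
ee_pos [0.422 0.114 0.123]
tcp_rot [-172.989    0.301   10.581]
wrist_force [ 0.313 -0.141 -1.074]
```

Joint 6 is at its limit (yaw = q1 − q6 + 180). I'll turn the other way, towards yaw 180, while rising.

>>> {"api": "play_rows", "payload": {
  "steps": [
    [[0, 0, -0.02, -0.12], [0, 0, -0.02, -0.12], [0, 0, -0.02, -0.12], [0, 0, -0.02, -0.12], [0, 0, -0.02, -0.12]]
  ]
}}

```text
time: 3.68
ee_pos: [0.4257, 0.1017, 0.2276]
tcp_rot: [-174.3, -4.0, 45.1]
wrist_force: [0.2, 0.2, 0.1]
opening: 0.0598
grasp_force: 0.0
```

```bash
python3 - <<'E'
from h import *
o=bot.get_obs()
for k in("time","q","ee_pos","tcp_rot","wrist_force"): print(k,np.round(o[k],3))
E
```

```text
time 3.683
q [  8.887 -10.436  -5.386  95.208   6.999 143.606]
ee_pos [0.426 0.102 0.228]
tcp_rot [-174.263   -4.02    45.07 ]
wrist_force [0.183 0.154 0.129]
```

>>> {"api": "play_rows", "payload": {
  "steps": [
    [[0, 0, 0, -0.124], [0, 0, 0, -0.124], [0, 0, 0, -0.124], [0, 0, 0, -0.124], [0, 0, 0, -0.124]]
  ]
}}

```text
time: 4.1
ee_pos: [0.4259, 0.1018, 0.2267]
tcp_rot: [-177.7, -6.6, 80.7]
wrist_force: [0.1, 0.5, 0.1]
opening: 0.0602
grasp_force: 0.0
```

>>> {"api": "play_rows", "payload": {
  "steps": [
    [[0, 0, 0, -0.124], [0, 0, 0, -0.124], [0, 0, 0, -0.124], [0, 0, 0, -0.124], [0, 0, 0, -0.124]]
  ]
}}

```text
time: 4.52
ee_pos: [0.4259, 0.1019, 0.2267]
tcp_rot: [178.0, -6.7, 116.4]
wrist_force: [-0.4, 0.6, 0.0]
opening: 0.0601
grasp_force: 0.0
```

>>> {"api": "play_rows", "payload": {
  "steps": [
    [[0, 0, 0, -0.124], [0, 0, 0, -0.124], [0, 0, 0, -0.124], [0, 0, 0, -0.124], [0, 0, 0, -0.124]]
  ]
}}

```text
time: 4.93
ee_pos: [0.4259, 0.1019, 0.2267]
tcp_rot: [174.5, -4.3, 152.1]
wrist_force: [-0.8, -0.3, -0.6]
opening: 0.0604
grasp_force: 0.0
```

>>> {"api": "play_rows", "payload": {
  "steps": [
    [[0, 0, 0, -0.124], [0, 0, 0, -0.124], [0, 0, 0, -0.124], [0, 0, 0, -0.124], [0, 0, 0, -0.124]]
  ]
}}

```text
time: 5.35
ee_pos: [0.4259, 0.1019, 0.2267]
tcp_rot: [173.0, -0.3, -172.6]
wrist_force: [-0.0, 0.5, 0.2]
opening: 0.0604
grasp_force: 0.0
```

>>> {"api": "play_rows", "payload": {
  "steps": [
    [[0, 0, 0, -0.124], [0, 0, 0, -0.124], [0, 0, 0, -0.124], [0, 0, 0, -0.124], [0, 0, 0, -0.124]]
  ]
}}

```text
time: 5.77
ee_pos: [0.4259, 0.1019, 0.2267]
tcp_rot: [174.1, 3.8, -137.3]
wrist_force: [0.3, 0.5, 0.1]
opening: 0.0603
grasp_force: 0.0
```

>>> {"api": "play_rows", "payload": {
  "steps": [
    [[0, 0, 0, -0.124], [0, 0, 0, -0.124], [0, 0, 0, -0.124], [0, 0, 0, -0.124], [0, 0, 0, -0.124]]
  ]
}}

```text
time: 6.18
ee_pos: [0.4259, 0.1019, 0.2266]
tcp_rot: [177.4, 6.5, -101.7]
wrist_force: [0.4, 0.8, -0.1]
opening: 0.0599
grasp_force: 0.0
```

>>> {"api": "play_rows", "payload": {
  "steps": [
    [[0, 0, 0, -0.124], [0, 0, 0, -0.124], [0, 0, 0, -0.124], [0, 0, 0, -0.124], [0, 0, 0, -0.124]]
  ]
}}

```text
time: 6.6
ee_pos: [0.4259, 0.1019, 0.2267]
tcp_rot: [-178.3, 6.8, -66.0]
wrist_force: [-0.2, 0.2, 0.4]
opening: 0.0599
grasp_force: 0.0
```

>>> {"api": "play_rows", "payload": {
  "steps": [
    [[0, 0, 0, -0.124], [0, 0, 0, -0.124], [0, 0, 0, -0.124], [0, 0, 0, -0.124], [0, 0, 0, -0.124]]
  ]
}}

```text
time: 7.02
ee_pos: [0.4259, 0.1018, 0.2267]
tcp_rot: [-174.7, 4.6, -30.3]
wrist_force: [0.3, 0.5, 0.1]
opening: 0.0599
grasp_force: 0.0
```

>>> {"api": "play_rows", "payload": {
  "steps": [
    [[0, 0, 0, -0.124], [0, 0, 0, -0.124], [0, 0, 0, -0.124], [0, 0, 0, -0.124], [0, 0, 0, -0.124]]
  ]
}}

```text
time: 7.43
ee_pos: [0.4259, 0.1018, 0.2267]
tcp_rot: [-173.0, 0.6, 5.0]
wrist_force: [-0.3, -0.2, 0.1]
opening: 0.06
grasp_force: 0.0
```

```bash
python3 - <<'E'
from h import *
o=bot.get_obs()
for k in("time","q","ee_pos","tcp_rot","wrist_force"): print(k,np.round(o[k],3))
E
```

```text
time 7.433
q [   8.9    -10.442   -5.494   95.098    6.999 -176.102]
ee_pos [0.426 0.102 0.227]
tcp_rot [-173.027    0.624    5.031]
wrist_force [-0.254 -0.17   0.052]
```

>>> {"api": "play_rows", "payload": {
  "steps": [
    [[0, 0, 0, -0.07], [0, 0.03, 0, 0], [0, 0.03, 0, 0], [0, 0.03, 0, 0], [0, 0.03, 0, 0]]
  ]
}}

```text
time: 7.85
ee_pos: [0.4332, 0.0487, 0.2125]
tcp_rot: [-176.0, 0.3, 3.8]
wrist_force: [-0.1, -0.3, 0.3]
opening: 0.06
grasp_force: 0.0
```

```bash
python3 - <<'E'
from h import *
o=bot.get_obs()
for k in("time","q","ee_pos","tcp_rot","wrist_force"): print(k,np.round(o[k],3))
E
```

```text
time 7.85
q [   3.807  -10.677   -7.112   93.869    3.987 -179.952]
ee_pos [0.433 0.049 0.213]
tcp_rot [-176.013    0.308    3.759]
wrist_force [-0.073 -0.342  0.325]
```

>>> {"api": "play_rows", "payload": {
  "steps": [
    [[0, 0.03, 0, 0], [0, 0.03, 0, 0], [0, 0.03, 0, 0], [0, 0.03, 0, 0], [0, 0, 0, 0]]
  ]
}}

```text
time: 8.27
ee_pos: [0.4362, -0.0031, 0.2061]
tcp_rot: [-179.0, 0.4, -1.1]
wrist_force: [0.3, 0.3, 0.4]
opening: 0.0598
grasp_force: 0.0
```

```bash
python3 - <<'E'
from h import *
o=bot.get_obs()
for k in("time","q","ee_pos","tcp_rot","wrist_force"): print(k,np.round(o[k],3))
E
```

```text
time 8.267
q [  -1.064  -10.622   -7.704   93.28     1.013 -179.942]
ee_pos [ 0.436 -0.003  0.206]
tcp_rot [-178.987    0.363   -1.121]
wrist_force [0.281 0.286 0.442]
```

>>> {"api": "play_rows", "payload": {
  "steps": [
    [[0, 0.0205, 0, 0], [0, 0.0205, 0, 0], [0, 0, 0, 0], [0, 0, 0, 0], [0, 0, 0, 0]]
  ]
}}

```text
time: 8.68
ee_pos: [0.4361, -0.0186, 0.2057]
tcp_rot: [-179.9, 0.4, -2.6]
wrist_force: [0.3, 0.6, 0.3]
opening: 0.0601
grasp_force: 0.0
```

```bash
python3 - <<'E'
from h import *
o=bot.get_obs()
for k in("time","q","ee_pos","tcp_rot","wrist_force"): print(k,np.round(o[k],3))
E
```

```text
time 8.683
q [-2.51000e+00 -1.05870e+01 -7.71100e+00  9.32270e+01  1.02000e-01
 -1.79943e+02]
ee_pos [ 0.436 -0.019  0.206]
tcp_rot [-179.898    0.351   -2.567]
wrist_force [0.312 0.613 0.279]
```

>>> {"api": "play_rows", "payload": {
  "steps": [
    [[-0.0019, -0.0277, 0, 0], [-0.0019, -0.0277, 0, 0], [-0.0019, -0.0277, 0, 0], [-0.0019, -0.0277, 0, 0], [-0.0019, -0.0277, 0, 0]]
  ]
}}

```text
time: 9.1
ee_pos: [0.4325, 0.1217, 0.2061]
tcp_rot: [-179.9, 0.3, -2.6]
wrist_force: [-0.1, -0.2, -0.0]
opening: 0.06
grasp_force: 0.0
```

>>> {"api": "play_rows", "payload": {
  "steps": [
    [[-0.0019, -0.0277, 0, 0], [-0.0019, -0.0277, 0, 0], [-0.0019, -0.0277, 0, 0], [-0.0019, -0.0277, 0, 0], [-0.0019, -0.0277, 0, 0]]
  ]
}}

```text
time: 9.52
ee_pos: [0.4291, 0.2606, 0.2063]
tcp_rot: [-179.9, 0.3, -2.5]
wrist_force: [0.6, 0.1, -0.5]
opening: 0.0601
grasp_force: 0.0
```

>>> {"api": "play_rows", "payload": {
  "steps": [
    [[0, 0, 0.03, 0], [0, 0, 0.03, 0], [0, 0, 0.03, 0], [0, 0, 0.02, 0], [0, 0, 0, 0]]
  ]
}}

```text
time: 9.93
ee_pos: [0.4266, 0.2582, 0.0918]
tcp_rot: [179.9, 0.7, -2.5]
wrist_force: [-0.7, 0.4, -0.6]
opening: 0.0597
grasp_force: 0.0
```

```bash
python3 - <<'E'
from h import *
S=bot.camera("scene");o=bot.get_obs();print(o["ee_pos"],o["tcp_rot"])
cv2.imwrite("pics/g2.png",cv2.resize(S["img"][190:330,240:420],None,fx=4,fy=4,interpolation=cv2.INTER_CUBIC))
E
```

```text
[0.42758523 0.25869696 0.09460275] [179.97728084   0.53842913  -2.53788883]
```

View pics/g2.png

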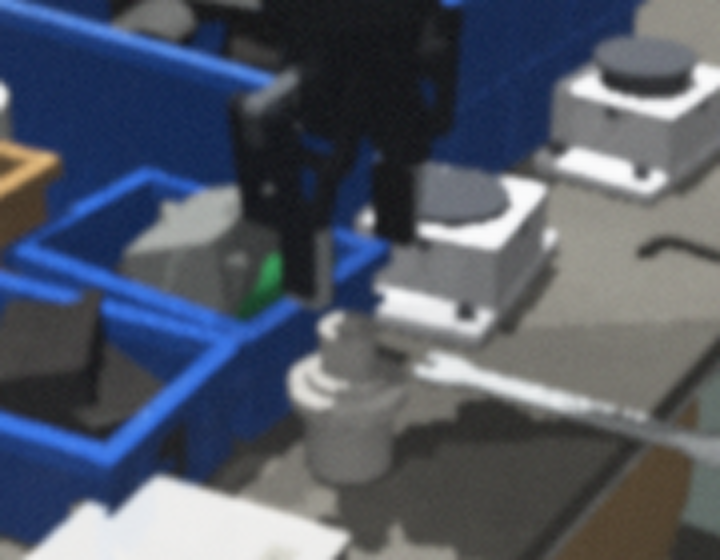

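The picture shows the fingers straddling the neck, with tips at about (310,300) and (395,235) in the crop, just above its top at (348,325). Descend and grip.

>>> {"api": "play_rows", "payload": {
  "steps": [
    [[0.0025, 0, 0.015, 0], [0, 0, 0.015, 0], [0, 0, 0.012, 0], [0, 0, 0.008, 0], [0, 0, 0, 0]]
  ]
}}

```text
time: 10.4
ee_pos: [0.4307, 0.2588, 0.0456]
tcp_rot: [-179.9, 0.4, -2.6]
wrist_force: [0.1, 0.2, -0.3]
opening: 0.06
grasp_force: 0.0
```

>>> {"api": "play_rows", "payload": {
  "steps": [
    [[0, 0, 0, 0], [0, 0, 0, 0], [0, 0, 0, 0], [0, 0, 0, 0], [0, 0, 0, 0]]
  ],
  "gripper": 0,
  "squeeze": 80
}}

```text
time: 10.82
ee_pos: [0.4317, 0.2594, 0.0476]
tcp_rot: [-179.8, 0.3, -2.6]
wrist_force: [-0.9, 0.5, 6.0]
opening: 0.0229
grasp_force: 78.2
```

>>> {"api": "play_rows", "payload": {
  "steps": [
    [[0, 0, 0, 0], [0, 0, 0, 0], [0, 0, 0, 0], [0, 0, 0, 0], [0, 0, 0, 0]]
  ]
}}

```text
time: 11.23
ee_pos: [0.4317, 0.2594, 0.0476]
tcp_rot: [-179.8, 0.3, -2.6]
wrist_force: [-1.5, -0.9, 6.9]
opening: 0.0225
grasp_force: 78.2
```

>>> {"api": "play_rows", "payload": {
  "steps": [
    [[0, 0, -0.01, 0], [0, 0, -0.02, 0], [0, 0, -0.025, 0], [0, 0, -0.025, 0], [0, 0, -0.02, 0]]
  ]
}}

```text
time: 11.65
ee_pos: [0.4318, 0.2588, 0.1487]
tcp_rot: [-179.9, 0.3, -2.6]
wrist_force: [0.3, -0.3, -1.4]
opening: 0.0229
grasp_force: 78.5
```

>>> {"api": "play_rows", "payload": {
  "steps": [
    [[0, 0, 0, 0.078], [0, 0, 0, 0.078], [0, 0, 0, 0.078], [0, 0, 0, 0.078], [0, 0, 0, 0.078]]
  ]
}}

```text
time: 12.07
ee_pos: [0.4316, 0.2587, 0.1469]
tcp_rot: [179.9, 0.4, -25.1]
wrist_force: [-1.2, -0.8, -2.5]
opening: 0.0224
grasp_force: 78.6
```

>>> {"api": "play_rows", "payload": {
  "steps": [
    [[0, 0, 0, 0], [0, 0, 0, 0], [0, 0, 0, 0], [0, 0, 0, 0], [0, 0, 0, 0]]
  ]
}}

```text
time: 12.48
ee_pos: [0.4317, 0.2588, 0.1463]
tcp_rot: [179.9, 0.4, -24.9]
wrist_force: [0.1, 0.4, -2.1]
opening: 0.0225
grasp_force: 78.6
```

```bash
python3 - <<'E'
from h import *
S=bot.camera("scene");o=bot.get_obs();print(o["ee_pos"],o["tcp_rot"],o["q"].round(1),o["wrist_force"],o["opening"])
p=np.array(o["ee_pos"]);print(proj(S,[p,p-[0,0,.0476]]))
cv2.imwrite("pics/g3.png",cv2.resize(S["img"][190:330,240:420],None,fx=4,fy=4,interpolation=cv2.INTER_CUBIC))
E
```

```text
[0.43169938 0.25880844 0.14629292] [179.9463158    0.36102041 -24.87098924] [  30.8   -2.    -6.5   85.8    0.3 -124.3] [-0.23290063 -0.33432582 -2.25131327] 0.022546481441399917
[[325.25807303 232.06092899]
 [325.28331421 256.88735561]]
```

View pics/g3.png

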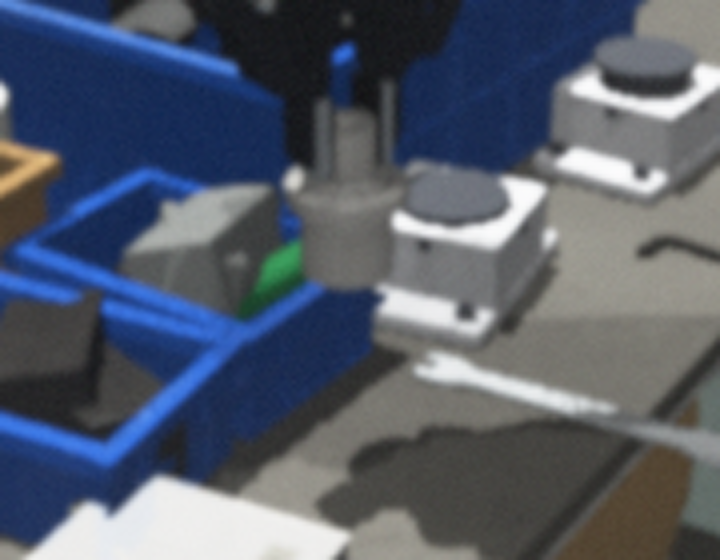

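The bush is held upright, with its foot at about (350,265) in the crop. Move it over the proud cap.

>>> {"api": "play_rows", "payload": {
  "steps": [
    [[0.0117, 0.0213, 0, 0], [0.0117, 0.0213, 0, 0], [0.0117, 0.0213, 0, 0], [0.0117, 0.0213, 0, 0], [0.0117, 0.0213, 0, 0]]
  ]
}}

```text
time: 12.95
ee_pos: [0.4398, 0.1365, 0.146]
tcp_rot: [180.0, 0.4, -24.9]
wrist_force: [-0.2, -0.3, -1.3]
opening: 0.0228
grasp_force: 78.8
```

>>> {"api": "play_rows", "payload": {
  "steps": [
    [[0.0117, 0.0213, 0, 0], [0.0117, 0.0213, 0, 0], [0.0117, 0.0213, 0, 0], [0.0117, 0.0213, 0, 0], [0.0117, 0.0213, 0, 0]]
  ]
}}

```text
time: 13.37
ee_pos: [0.448, 0.0151, 0.1459]
tcp_rot: [180.0, 0.3, -24.9]
wrist_force: [-0.6, 0.2, -2.1]
opening: 0.0226
grasp_force: 78.8
```

>>> {"api": "play_rows", "payload": {
  "steps": [
    [[0.0117, 0.0213, 0, 0], [0.0117, 0.0213, 0, 0], [0.0117, 0.0213, 0, 0], [0.0117, 0.0213, 0, 0], [0.0117, 0.0213, 0, 0]]
  ]
}}

```text
time: 13.78
ee_pos: [0.4561, -0.1062, 0.1455]
tcp_rot: [180.0, 0.3, -24.9]
wrist_force: [0.7, 0.4, -1.6]
opening: 0.0225
grasp_force: 78.8
```

>>> {"api": "play_rows", "payload": {
  "steps": [
    [[0, 0, 0.01, 0], [0, 0, 0.01, 0], [0, 0, 0.005, 0], [0, 0, 0, 0], [0, 0, 0, 0]]
  ]
}}

```text
time: 14.2
ee_pos: [0.4558, -0.104, 0.1201]
tcp_rot: [179.9, 0.4, -24.9]
wrist_force: [-0.3, 0.1, -0.9]
opening: 0.0225
grasp_force: 78.9
```

```bash
python3 - <<'E'
from h import *
S=bot.camera("scene");T=bot.camera("top");o=bot.get_obs();print(o["ee_pos"],o["tcp_rot"],o["q"].round(1),o["wrist_force"],o["opening"])
a=cv2.resize(S["img"][160:240,350:450],None,fx=4,fy=4,interpolation=cv2.INTER_CUBIC)
b=cv2.resize(T["img"][240:320,350:450],None,fx=4,fy=4,interpolation=cv2.INTER_CUBIC)
cv2.imwrite("pics/g4.png",np.hstack([a,b]))
E
```

```text
[ 0.45623634 -0.10425507  0.1208294 ] [179.95398756   0.33554313 -24.8561113 ] [ -12.9   -6.7  -13.6   83.4    0.  -168. ] [ 0.5785614  -0.56069516 -2.0027966 ] 0.022477802460386102
```

View pics/g4.png

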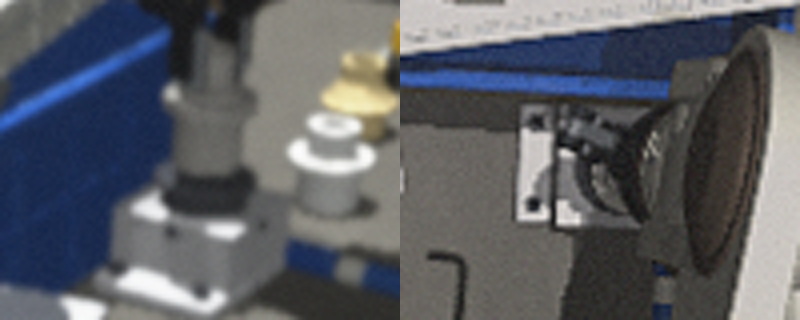

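The crop shows the foot at (210,150) centred just above the cap at (210,188). Press down in small steps.

>>> {"api": "play_rows", "payload": {
  "steps": [
    [[0, 0, 0.002, 0], [0, 0, 0.002, 0], [0, 0, 0.002, 0], [0, 0, 0.002, 0], [0, 0, 0.001, 0]]
  ]
}}

```text
time: 14.72
ee_pos: [0.4562, -0.1049, 0.1117]
tcp_rot: [180.0, 0.3, -24.9]
wrist_force: [-0.9, 0.5, 7.4]
opening: 0.0226
grasp_force: 79.4
```

>>> {"api": "play_rows", "payload": {
  "steps": [
    [[0, 0, 0.001, 0], [0, 0, 0.001, 0], [0, 0, 0.001, 0], [0, 0, 0.001, 0], [0, 0, 0, 0]]
  ]
}}

```text
time: 15.13
ee_pos: [0.4564, -0.1049, 0.1081]
tcp_rot: [180.0, 0.3, -24.9]
wrist_force: [2.1, -0.2, 0.7]
opening: 0.0227
grasp_force: 79.5
```

>>> {"api": "play_rows", "payload": {
  "steps": [
    [[0, 0, 0.001, 0], [0, 0, 0.001, 0], [0, 0, 0.001, 0], [0, 0, 0.001, 0], [0, 0, 0, 0]]
  ]
}}

```text
time: 15.55
ee_pos: [0.4555, -0.1047, 0.1026]
tcp_rot: [179.9, 0.4, -24.9]
wrist_force: [-0.3, -0.6, -1.6]
opening: 0.0225
grasp_force: 79.2
```

>>> {"api": "play_rows", "payload": {
  "steps": [
    [[0, 0, 0.001, 0], [0, 0, 0.001, 0], [0, 0, 0.001, 0], [0, 0, 0, 0], [0, 0, 0, 0]]
  ]
}}

```text
time: 15.97
ee_pos: [0.4561, -0.1049, 0.1016]
tcp_rot: [180.0, 0.3, -24.9]
wrist_force: [-3.2, 0.1, 9.0]
opening: 0.0222
grasp_force: 80.3
```

>>> {"api": "play_rows", "payload": {
  "steps": [
    [[0, 0, 0.001, 0], [0, 0, 0.001, 0], [0, 0, 0, 0], [0, 0, 0, 0], [0, 0, 0, 0]]
  ]
}}

```text
time: 16.38
ee_pos: [0.4565, -0.105, 0.1015]
tcp_rot: [180.0, 0.2, -24.9]
wrist_force: [-7.7, 0.7, 23.4]
opening: 0.0224
grasp_force: 81.9
```

It stopped rigid 10 mm below contact, so the cap is home. Lift, check it and carry the bush back.

>>> {"api": "play_rows", "payload": {
  "steps": [
    [[0, 0, -0.004, 0], [0, 0, -0.01, 0], [0, 0, -0.015, 0], [0, 0, -0.015, 0], [0, 0, -0.008, 0]]
  ]
}}

```text
time: 16.8
ee_pos: [0.4567, -0.105, 0.1522]
tcp_rot: [180.0, 0.3, -24.9]
wrist_force: [1.8, 0.0, -1.7]
opening: 0.0225
grasp_force: 79.0
```

>>> {"api": "play_rows", "payload": {
  "steps": [
    [[-0.0127, -0.0208, 0, 0], [-0.0127, -0.0208, 0, 0], [-0.0127, -0.0208, 0, 0], [-0.0127, -0.0208, 0, 0], [-0.0127, -0.0208, 0, 0]]
  ]
}}

```text
time: 17.22
ee_pos: [0.4422, 0.0172, 0.1507]
tcp_rot: [179.9, 0.4, -24.9]
wrist_force: [0.1, 0.2, -1.7]
opening: 0.0226
grasp_force: 79.0
```

>>> {"api": "play_rows", "payload": {
  "steps": [
    [[-0.0127, -0.0208, 0, 0], [-0.0127, -0.0208, 0, 0], [-0.0127, -0.0208, 0, 0], [-0.0127, -0.0208, 0, 0], [-0.0127, -0.0208, 0, 0]]
  ]
}}

```text
time: 17.63
ee_pos: [0.4284, 0.1384, 0.151]
tcp_rot: [179.9, 0.4, -24.9]
wrist_force: [1.2, -0.8, -2.0]
opening: 0.0226
grasp_force: 79.0
```

>>> {"api": "play_rows", "payload": {
  "steps": [
    [[-0.0127, -0.0208, 0, 0], [-0.0127, -0.0208, 0, 0], [-0.0127, -0.0208, 0, 0], [-0.0127, -0.0208, 0, 0], [-0.0127, -0.0208, 0, 0]]
  ]
}}

```text
time: 18.05
ee_pos: [0.4146, 0.2595, 0.1512]
tcp_rot: [179.9, 0.4, -24.9]
wrist_force: [-0.2, -0.5, -2.6]
opening: 0.0224
grasp_force: 79.0
```

```bash
python3 - <<'E'
from h import *
S=bot.camera("scene");o=bot.get_obs();print(o["ee_pos"],o["tcp_rot"],o["q"].round(1),o["wrist_force"],o["opening"])
cv2.imwrite("pics/g5.png",cv2.resize(S["img"][180:320,270:450],None,fx=4,fy=4,interpolation=cv2.INTER_CUBIC))
E
```

```text
[0.4143538  0.26267932 0.15098586] [-179.97704771    0.42823762  -24.83666373] [  32.2   -3.8   -7.7   86.4    0.4 -123. ] [-3.86342853  0.59499817 -2.11072355] 0.022417447875734953
```

View pics/g5.png

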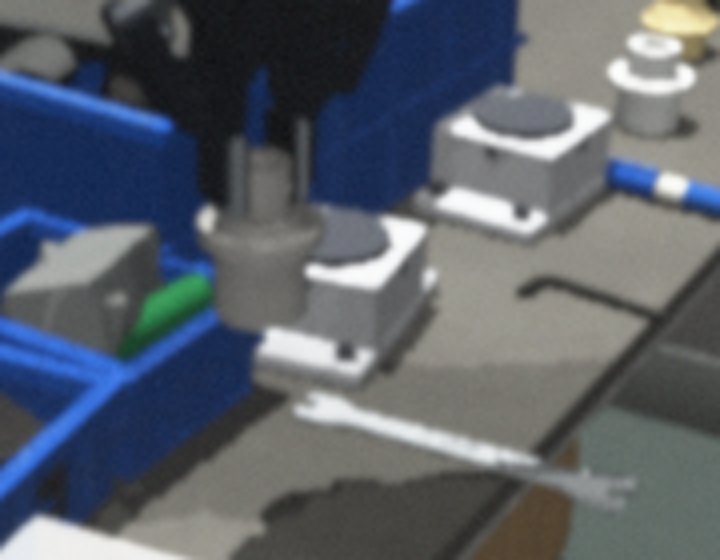

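The cap at (525,112) is now flush with its housing, just like the other one. Lower the bush to the bench.

>>> {"api": "play_rows", "payload": {
  "steps": [
    [[0, 0, 0.02, 0], [0, 0, 0.025, 0], [0, 0, 0.025, 0], [0, 0, 0.018, 0], [0, 0, 0.006, 0]]
  ]
}}

```text
time: 18.52
ee_pos: [0.413, 0.2576, 0.0542]
tcp_rot: [179.7, 0.5, -24.9]
wrist_force: [-0.0, -0.8, -1.9]
opening: 0.0222
grasp_force: 79.1
```

>>> {"api": "play_rows", "payload": {
  "steps": [
    [[0, 0, 0.003, 0], [0, 0, 0.002, 0], [0, 0, 0.001, 0], [0, 0, 0.001, 0], [0, 0, 0, 0]]
  ]
}}

```text
time: 18.93
ee_pos: [0.4148, 0.2587, 0.0512]
tcp_rot: [-180.0, 0.3, -24.9]
wrist_force: [0.8, 0.2, -1.7]
opening: 0.0227
grasp_force: 79.1
```

>>> {"api": "play_rows", "payload": {
  "steps": [
    [[0, 0, 0.001, 0], [0, 0, 0.001, 0], [0, 0, 0.001, 0], [0, 0, 0.001, 0], [0, 0, 0, 0]]
  ]
}}

```text
time: 19.35
ee_pos: [0.4146, 0.2586, 0.0476]
tcp_rot: [180.0, 0.3, -24.9]
wrist_force: [-3.5, -1.7, 8.3]
opening: 0.0227
grasp_force: 80.4
```

>>> {"api": "play_rows", "payload": {
  "steps": [
    [[0, 0, 0, 0], [0, 0, 0, 0], [0, 0, 0, 0], [0, 0, 0, 0], [0, 0, 0, 0]]
  ],
  "gripper": 0.05,
  "squeeze": 20
}}

```text
time: 19.77
ee_pos: [0.4143, 0.2585, 0.0462]
tcp_rot: [179.9, 0.4, -24.9]
wrist_force: [-0.6, -0.3, 0.2]
opening: 0.0497
grasp_force: 0.0
```

>>> {"api": "play_rows", "payload": {
  "steps": [
    [[0, 0, -0.005, 0], [0, 0, -0.01, 0], [0, 0, -0.02, 0], [0, 0, -0.03, 0], [0, 0, -0.03, 0]]
  ]
}}

```text
time: 20.18
ee_pos: [0.4145, 0.2581, 0.1429]
tcp_rot: [179.9, 0.4, -24.9]
wrist_force: [0.3, 0.8, -0.9]
opening: 0.0501
grasp_force: 0.0
```

>>> {"api": "play_rows", "payload": {
  "steps": [
    [[0, 0, -0.02, 0], [0, 0, -0.01, 0], [0, 0, 0, 0], [0, 0, 0, 0], [0, 0, 0, 0]]
  ]
}}

```text
time: 20.6
ee_pos: [0.4147, 0.258, 0.1699]
tcp_rot: [179.9, 0.4, -24.9]
wrist_force: [-0.1, 0.2, -0.7]
opening: 0.0502
grasp_force: 0.0
```

```bash
python3 - <<'E'
from h import *
S=bot.camera("scene");o=bot.get_obs();print(o["ee_pos"],o["wrist_force"],o["opening"])
cv2.imwrite("pics/g6.png",cv2.resize(S["img"][180:330,270:450],None,fx=4,fy=4,interpolation=cv2.INTER_CUBIC))
E
```

```text
[0.41457291 0.25793264 0.1697632 ] [-0.72093619  0.45131579 -0.96548836] 0.05002499101916987
```

View pics/g6.png

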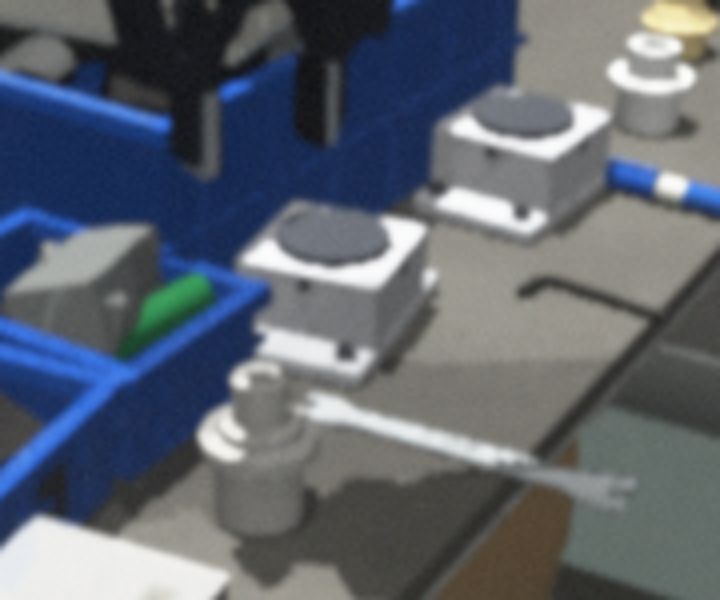

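The bush stands upright at (258,450), both caps are flush at (525,112) and (333,235), and the gripper is clear.

```bash
python3 -c "
from workcell import bot
print(bot.job_done())"
```

```text
the job is handed in; nothing more can be done
None
```

I pressed the proud cap home with the tall bush, stood the bush upright on the bench with the gripper clear of it, and handed the job in at about 21 s; no verdict was shown.

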